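Set the end cap of a signal lens barrel to its running clearance

TASK

Thread the large knurled brass end cap clockwise down onto its round lens barrel until it bottoms out on the barrel's shoulder, then back it off a quarter turn. Finish still gripping the cap between the fingers at that position, with the arm still: do not let go of it. Leave the small knob on the square block as it is, and do not push the lens disc or the housing shell about.

Things in the scene. Friction and masses are not known exactly. Their poses are not given: they have to be found in the camera images.
- barrel: Fixed upright aluminium lens barrel: a flange 90 mm across, 10 mm thick, then a round body about 50 mm across ending in a flat shoulder 60 mm above the bench; a 35 mm threaded neck rises from it into the cap. Screwed down, it cannot move. Origin: on its axis at bench level; z up. It stands left or right of the middle.
- end_cap: Brass end cap already started on the barrel's thread: round knurled cylinder 42 mm across, 32 mm high, a raised straight ridge on its flat top (3 mm high, centre to rim). Origin: on the axis, centre of its underside; z up, x along the ridge; turns and sinks with the cap. Bottomed out, its underside lies on the shoulder, 60 mm above the bench; before, up to 6 mm higher, the gap showing the thread.
- cap_top (a point): Centre of the cap's flat top (32 mm above its underside). The cap can be gripped from above across any diameter, and regripped.
- cap_turn (a joint): Turn of the end cap in rad, growing clockwise seen from above (tightening; sinks 1.6 mm per rad, 10 mm per turn). Hard stop where it bottoms out: 6.00; starts between 2.4 and 4.0; a quarter turn back from the stop reads 4.43. It takes about 0.1 N m to turn, stays where it is left, and cannot come off.
- trim_block: The other station, not to be worked on: a fixed grey square block 70 x 70 x 40 mm with a small brass trim knob, 24 mm across, standing on it (knob top 63 mm above the bench). Origin: centre of its underside at bench level. It stands on the side that the barrel does not.
- trim_knob (a joint): Turn of the small trim knob in rad, 0 at the start; leave it.
- lens: Loose amber lens disc, 56 mm across and 9 mm thick, lying on the bench between the two stations. Origin: centre of its underside. Leave it.
- shell: Loose grey housing shell, an open box 75 x 110 x 35 mm, lying beyond the stations. Origin: centre of its underside. Leave it.
Mind the look-alikes: they are no part of the job. Leave any brown look-alike of the barrel alone.

How it is judged:
By the outcome, as a careful person would: the job done as asked, in the order asked, and still so for the second after the job is handed in, while the arm keeps its last pose, push and grip.
It also fails if it takes over 59 s, if anything falls off the work surface, if the arm or the gripper's body presses on something with over 40 N, if the wrist force passes 120 N, or if a joint passes its speed limit or range.

ROBOT

A 7-joint arm with a two-finger parallel gripper is mounted at the origin on the work surface. World frame = base frame: x ahead of the robot, y to its left, z up, the work surface at z = 0. Lengths are in m, angles in rad, forces in N, time in s.
With the tool pointing down it reaches from about 0.425 to 0.925 m from the base axis. Payload 6.8 kg.
Tool frame: the origin (TCP) lies between the finger pads, 19 mm behind the fingertips; this is the grasp point; z points along the fingers, y is the line along which they close (so a half turn about z gives the same grasp; the last joint's range is limited). The gripper opens to 85 mm and grips with 20 to 120 N. Pads are 22 mm wide; open, the fingers measure 114 mm over their backs; the gripper's body (76 mm by 85 mm) begins 54 mm behind the grasp point. The pads swing forward as they close: fully open they stand 13 mm farther back than shut.
Start: joints at [1.18, 0.477, 0.022, 1.555, -0.011, 1.109, -0.083], TCP at [0.188, -0.648, 0.25] pointing down, gripper open.
Joint ranges: [-2.96, 2.96], [-0.34, 2.1], [-1.41, 1.46], [0.24, 2.44], [-1.37, 4.51], [0.17, 1.92], [-2.96, 2.96]. Speed limits (rad/s): [2.39, 2.39, 3.14, 3.14, 3.14, 3.14, 3.14].

INTERFACE

Orientations are given as a rotation vector (axis times angle).
In Python, from bench import r gives the robot as it stands.
- The arm moves only by the tool play_rows, never from a script. Its argument "targets" is text: rows parted by semicolons, each of 5 numbers parted by spaces: the closure, from -1 (fully open) to 1 (shut), then the shift along the tool's x, y, z in m, then the turn about the tool's z in rad. In form: gripper dx dy dz spin; .... A call has 1 to 8 rows; each row is the pose to reach, as a shift and turn from the pose commanded when the call began, along the tool's axes at that moment; what a row does not reach only later rows make up. A row lasts 1/12 s, in which the tool goes at most 41.7 mm and 7.16 degrees, less where a joint would pass 70% of its speed; a pose out of reach is approached as far as the arm can. A call with a gripper value outside its range is refused whole. The fingers move at their own pace and stop on an object; "squeeze" is the grip in N (left out, the last holds). Time passes only in rows, so rows that repeat a pose let the fingers close. It gives the time, the measured TCP pose, the force, the opening and the grip force at its end, in the units of the state.
- r.get_obs(): the state, without advancing time (a new reading comes with each control period).
- r.grab_frame(name): name is "scene" or "top" or "wrist"; returns the picture (480x640x3 uint8, red, green, blue); there is no depth.
- r.camera_info(name): a dict with "fov_y" (degrees; the focal length in pixels is half the picture's height over the tangent of half this angle, whatever the lens; pixels are square), "cx", "cy" (the principal point, pixels), "position" and "rotation" of the camera in the world. Camera axes: x right, y down, z forward; pixel columns grow to the right and rows downward; lengths in m; the calibration is good to about 2 mm. A picture is of the moment at which its call begins: read the wrist's pose just before it. camera_info takes no time and is no camera call; for the wrist camera it gives the pose at the moment of the call.
- r.hand_in(): hands the job in; it is judged then, once.
The state is a dict: "clock": time; "joints": joint angles; "qvel": joint speeds; "tau": joint torques, N m; "tcp_pos": TCP position; "orientation": TCP orientation; "contact_force": force on the tool from outside, world axes, zero at the start; "moment": the same for the moment, N m; "grip_width": finger opening in m; "gripper_force": force on a finger pad.
Only numpy, scipy, OpenCV 4.12 (cv2) and the standard library are available. Lean on these libraries where they do the work, as an engineer would, in place of code of your own. Each camera call takes 0.05 s, during which the arm holds its last target. There are 200 camera calls.

## Working session

There is one attempt and no reset: what is moved stays moved. The work goes in short steps, Python scripts to look and compute and a tool call to move; the robot and the scene stay as the last step left them, time stands still between calls to the robot, and variables do not carry over. Pictures are saved under pics/ and viewed, at most 10 in all, crops included, and the job is handed in when it is done.

Besides the shell and the picture viewer there is one more tool, called after "Emit:" by a JSON object that holds its "name" and its "arguments". play_rows: Moves the arm, as the interface text tells. Its arguments: {"type":"object","properties":{"targets":{"type":"string"},"squeeze":{"type":"number"}},"required":["targets"]}

```bash
mkdir -p pics
python3 - <<'E'
from bench import r
import cv2
for n in("top","scene"):
    i=r.camera_info(n);print(n,i)
    cv2.imwrite(f"pics/{n}0.png",r.grab_frame(n)[...,::-1])
o=r.get_obs();print({k:o[k] for k in("clock","tcp_pos","orientation","contact_force","grip_width")})
E
```

```text
top {'fov_y': 44.120318402246006, 'cx': 328.4829270730525, 'cy': 245.8410118983859, 'position': array([ 0.40569941, -0.00679339,  0.79656437]), 'rotation': array([-2.11416335,  2.14376783, -0.21935721])}
scene {'fov_y': 46.099261675309876, 'cx': 322.97890422342255, 'cy': 238.38694595110834, 'position': array([0.96370917, 0.44583476, 0.45872149]), 'rotation': array([-0.90550247, -2.26015942,  1.31600553])}
{'clock': 0.1, 'tcp_pos': array([ 0.18819768, -0.64771727,  0.24909199]), 'orientation': array([-3.10860716e+00, -4.42547312e-01,  5.69610268e-04]), 'contact_force': array([ 0.04331079, -0.69018271, -0.39579549]), 'grip_width': 0.08563482651867058}
```

View pics/top0.png

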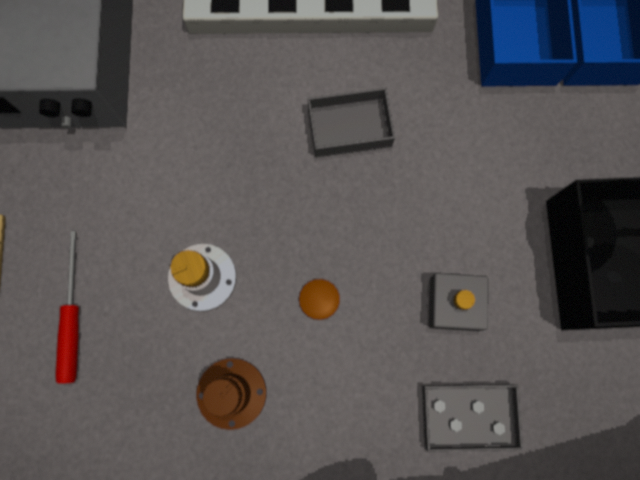

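View pics/scene0.png

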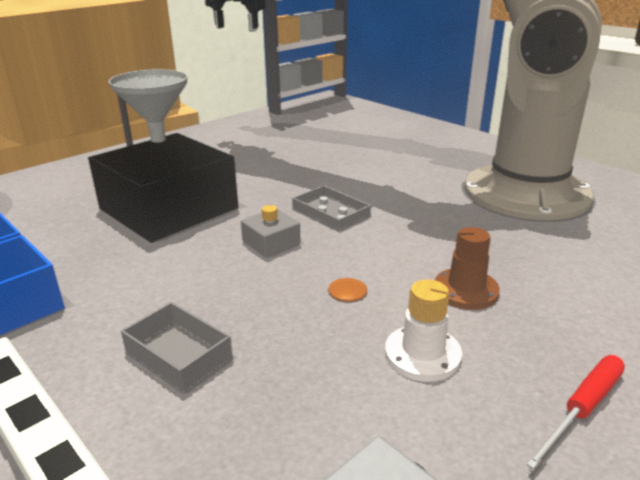

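Top view: the cap top is near (189,268) with its ridge pointing left, on the white barrel flange centred (202,277). The brown look-alike is at (232,393), lens at (320,299) and trim block at (460,300). Next I'll measure the cap position from both views.

```bash
cat > h.py <<'E'
from bench import r
import numpy as np, cv2
from scipy.spatial.transform import Rotation as R
def ray(n,uv,info=None):
    i=info or r.camera_info(n); f=240/np.tan(np.radians(i["fov_y"]/2))
    d=R.from_rotvec(i["rotation"]).apply([(uv[0]-i["cx"])/f,(uv[1]-i["cy"])/f,1]); return i["position"],d
def plane(n,uv,z,info=None):
    p,d=ray(n,uv,info); return p+d*(z-p[2])/d[2]
def tool(p):  # world point -> shift in tool axes
    o=r.get_obs(); return R.from_rotvec(o["orientation"]).inv().apply(np.array(p)-o["tcp_pos"])
def st():
    o=r.get_obs(); M=R.from_rotvec(o["orientation"]).as_matrix()
    print("t%.2f"%o["clock"],"tcp",o["tcp_pos"].round(4),"ydir deg %.1f"%np.degrees(np.arctan2(M[1,1],M[0,1])),"tz",M[:,2].round(3),"q",np.round(o["joints"],2),"F",np.round(o["contact_force"],1),"M",np.round(o["moment"],2),"w %.4f g %.1f"%(o["grip_width"],o["gripper_force"]))
E
python3 - <<'E'
from h import *
for n in("top","scene"):
    im=cv2.imread(f"pics/{n}0.png"); h=cv2.cvtColor(im,cv2.COLOR_BGR2HSV)
    m=cv2.inRange(h,(15,150,130),(28,255,255))
    k,l,s,c=cv2.connectedComponentsWithStats(m)
    for j in range(1,k):
        if s[j,4]>60: print(n,s[j],c[j].round(1), [plane(n,c[j],z).round(4) for z in(.095,)])
    w=cv2.inRange(h,(0,0,175),(179,45,255))
    k,l,s,c=cv2.connectedComponentsWithStats(w)
    for j in range(1,k):
        if s[j,4]>400: print(n,"white",s[j],c[j].round(1),plane(n,s[j,:2]+s[j,2:4]/2,.01).round(4))
for uv in((189,268),(172,270)): print(plane("top",uv,.095))
st()
E
```

```text
top [171 251  34  33 877] [187.5 266.8] [array([0.5169, 0.1497, 0.095 ])]
top [457 290  18  19 253] [465.2 299.1] [array([ 0.4737, -0.1806,  0.095 ])]
top [318 298  16  17 214] [325.  305.8] [array([ 0.468 , -0.0138,  0.095 ])]
top white [199 260  35  49 531] [219.5 287.2] [0.506  0.1295 0.01  ]
scene [263 206  13   8  77] [269.1 209.4] [array([ 0.521 , -0.1325,  0.095 ])]
scene [412 280  37  22 612] [430.3 290.4] [array([0.5178, 0.1509, 0.095 ])]
scene white [  166     0   347   205 24068] [313.4 111.2] [-0.1421 -0.65    0.01  ]
scene white [598  25  42  30 914] [618.3  39.8] [-1.6358 -0.4857  0.01  ]
scene white [     0     69    640    411 149008] [337.3 339.3] [ 0.4963 -0.0527  0.01  ]
scene white [121  76  63  12 484] [151.5  81.6] [ 0.1209 -1.219   0.01  ]
[0.51539984 0.14791819 0.095     ]
[0.51325157 0.16805004 0.095     ]
t0.10 tcp [ 0.1882 -0.6477  0.2491] ydir deg -73.8 tz [-0.001  0.002 -1.   ] q [ 1.18  0.48  0.02  1.56 -0.01  1.11 -0.08] F [ 0.  -0.7 -0.4] M [ 0.02 -0.04 -0.  ] w 0.0856 g 0.0
```

Run:
```python
from h import *
print(tool([.46,-.3,.25]).round(3),tool([.516,.149,.25]).round(3))
```

```text
[ 0.358 -0.258 -0.001] [ 0.537 -0.674  0.   ]
```

Emit:
{"name": "play_rows", "arguments": {"targets": "-1 0.36 -0.26 0 0;-1 0.36 -0.26 0 0;-1 0.36 -0.26 0 0;-1 0.36 -0.26 0 0;-1 0.36 -0.26 0 0;-1 0.36 -0.26 0 0;-1 0.36 -0.26 0 0;-1 0.36 -0.26 0 0"}}

```text
clock: 0.77
tcp_pos: [0.394, -0.3835, 0.2498]
orientation: [-3.11, -0.443, 0.001]
contact_force: [0.7, -1.0, -0.6]
grip_width: 0.0853
gripper_force: 0.0
```

Run:
```python
from h import *
st();print(tool([.516,.149,.25]).round(3))
```

```text
t0.77 tcp [ 0.394  -0.3835  0.2498] ydir deg -73.8 tz [-0.  0. -1.] q [ 0.75  0.28 -0.11  1.85  0.04  1.02 -0.66] F [ 0.7 -1.  -0.6] M [-0.06  0.   -0.01] w 0.0853 g 0.0
[ 0.266 -0.477 -0.   ]
```

Emit:
{"name": "play_rows", "arguments": {"targets": "-1 0.27 -0.477 0 -1;-1 0.27 -0.477 0 -1;-1 0.27 -0.477 0 -1;-1 0.27 -0.477 0 -1;-1 0.27 -0.477 0 -1;-1 0.27 -0.477 0 -1;-1 0.27 -0.477 0 -1;-1 0.27 -0.477 0 -1"}}

```text
clock: 1.43
tcp_pos: [0.4699, -0.0591, 0.25]
orientation: [2.511, 1.887, -0.0]
contact_force: [1.1, -0.7, -0.3]
grip_width: 0.0854
gripper_force: 0.0
```

Run:
```python
from h import *
st();print(tool([.516,.149,.2]).round(3))
```

```text
t1.43 tcp [ 0.4699 -0.0591  0.25  ] ydir deg -16.2 tz [-0. -0. -1.] q [ 0.42  0.18 -0.47  2.    0.1   0.99 -0.38] F [ 1.1 -0.7 -0.3] M [-0.06 -0.03 -0.01] w 0.0854 g 0.0
[ 0.213 -0.014  0.05 ]
```

Emit:
{"name": "play_rows", "arguments": {"targets": "-1 0.213 -0.014 0.05 -1;-1 0.213 -0.014 0.05 -1;-1 0.213 -0.014 0.05 -1;-1 0.213 -0.014 0.05 -1;-1 0.213 -0.014 0.05 -1;-1 0.213 -0.014 0.05 -1;-1 0.213 -0.014 0.05 -1;-1 0.213 -0.014 0.05 -1"}}

```text
clock: 2.1
tcp_pos: [0.5167, 0.1488, 0.1993]
orientation: [-1.294, -2.861, 0.0]
contact_force: [-0.2, -0.6, 0.5]
grip_width: 0.0854
gripper_force: 0.0
```

Run:
```python
from h import *
st();print(tool([.516,.149,.2]).round(3))
```

```text
t2.10 tcp [0.5167 0.1488 0.1993] ydir deg 41.3 tz [-0.002  0.    -1.   ] q [ 0.18  0.4  -0.72  1.9   0.32  0.96  0.04] F [-0.2 -0.6  0.5] M [-0.06 -0.03 -0.01] w 0.0854 g 0.0
[ 0.001 -0.    -0.001]
```

Emit:
{"name": "play_rows", "arguments": {"targets": "-1 0 0 0 -1;-1 0 0 0 -1;-1 0 0 0 -1;-1 0 0 0 -1;-1 0 0 0 -1;-1 0 0 0 -1;-1 0 0 0 -1;-1 0 0 0 -1"}}

```text
clock: 2.77
tcp_pos: [0.517, 0.1469, 0.1997]
orientation: [0.231, -3.133, 0.0]
contact_force: [1.0, -0.3, -0.1]
grip_width: 0.0858
gripper_force: 0.0
```

Emit:
{"name": "play_rows", "arguments": {"targets": "-1 0 0 0 -1;-1 0 0 0 -1;-1 0 0 0 -1;-1 0 0 0 -1;-1 0 0 0 -1;-1 0 0 0 -1;-1 0 0 0 -1;-1 0 0 0 -1"}}

```text
clock: 3.43
tcp_pos: [0.5171, 0.1469, 0.1997]
orientation: [1.704, -2.638, 0.0]
contact_force: [0.3, 0.5, -0.9]
grip_width: 0.0853
gripper_force: 0.0
```

Emit:
{"name": "play_rows", "arguments": {"targets": "-1 0 0 0 -0.35;-1 0 0 0 -0.35;-1 0 0 0 -0.35;-1 0 0 0 -0.35;-1 0 0 0 -0.35"}}

```text
clock: 3.85
tcp_pos: [0.5171, 0.147, 0.1996]
orientation: [2.127, -2.311, -0.001]
contact_force: [-0.1, 0.3, -1.1]
grip_width: 0.0848
gripper_force: 0.0
```

Run:
```python
from h import *
st();i=r.camera_info("wrist");print(i)
cv2.imwrite("pics/w1.png",r.grab_frame("wrist")[...,::-1])
```

```text
t3.85 tcp [0.5171 0.147  0.1996] ydir deg 175.2 tz [-0.001  0.    -1.   ] q [ 0.52  0.62 -1.24  1.88  0.66  1.13  2.09] F [-0.1  0.3 -1.1] M [-0.01  0.03 -0.02] w 0.0848 g 0.0
{'fov_y': 66.02974283300526, 'cx': 315.46161816335746, 'cy': 242.17379688732868, 'position': array([0.50998672, 0.06683455, 0.32317708]), 'rotation': array([0.12820807, 3.08737389, 0.49407758])}
```

View pics/w1.png

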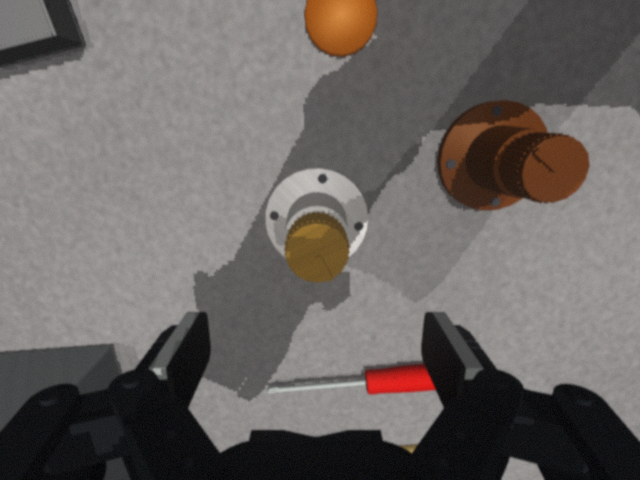

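The cap top is centred near (317,251) in the wrist view. Its ridge runs toward about (333,279), and the brown look-alike is clear to the right. I'll triangulate with the top view.

Run:
```python
from h import *
im=cv2.imread("pics/w1.png"); h=cv2.cvtColor(im,cv2.COLOR_BGR2HSV)
m=cv2.inRange(h,(15,120,60),(28,255,255)); m[:180]=0;m[300:]=0
k,l,s,c=cv2.connectedComponentsWithStats(m); j=1+s[1:,4].argmax(); print(s[j])
uv=(s[j,0]+s[j,2]/2, s[j,1]+s[j,3]-s[j,2]/2); print(uv)
for z in(.092,.095,.098): print(z,plane("wrist",uv,z).round(4),plane("top",(188.5,267.5),z).round(4),plane("scene",(430,291),z).round(4))
```

```text
[ 286  213   62   69 3375]
(np.float64(317.0), np.float64(251.0))
0.092 [0.5157 0.1488 0.092 ] [0.5165 0.1492 0.092 ] [0.5153 0.149  0.092 ]
0.095 [0.5156 0.1478 0.095 ] [0.516  0.1485 0.095 ] [0.5189 0.1514 0.095 ]
0.098 [0.5155 0.1467 0.098 ] [0.5155 0.1479 0.098 ] [0.5226 0.1538 0.098 ]
```

Emit:
{"name": "play_rows", "arguments": {"targets": "-1 -0.001 0.001 0.04 0;-1 -0.001 0.001 0.075 0;-1 -0.001 0.001 0.1 0;-1 -0.001 0.001 0.1126 0;-1 -0.001 0.001 0.1126 0;-1 -0.001 0.001 0.1126 0"}}

```text
clock: 4.4
tcp_pos: [0.5165, 0.1487, 0.0879]
orientation: [-2.13, 2.309, 0.0]
contact_force: [0.5, 0.3, 0.7]
grip_width: 0.0857
gripper_force: 0.0
```

Emit:
{"name": "play_rows", "arguments": {"targets": "1 0 0 0 0;1 0 0 0 0;1 0 0 0 0;1 0 0 0 0;1 0 0 0 0;1 0 0 0 0;1 0 0 0 0;1 0 0 0 0", "squeeze": 50}}

```text
clock: 5.07
tcp_pos: [0.5165, 0.1485, 0.0888]
orientation: [-2.131, 2.308, -0.002]
contact_force: [-2.6, -1.6, 10.3]
grip_width: 0.0406
gripper_force: 49.2
```

Run:
```python
from h import *
st()
cv2.imwrite("pics/w2.png",r.grab_frame("wrist")[...,::-1])
```

```text
t5.07 tcp [0.5165 0.1485 0.0888] ydir deg 175.4 tz [ 0.001 -0.    -1.   ] q [ 0.41  0.75 -1.1   1.96  0.83  0.97  1.96] F [-2.6 -1.6 10.3] M [-0.38  0.67 -0.02] w 0.0406 g 49.2
```

View pics/w2.png

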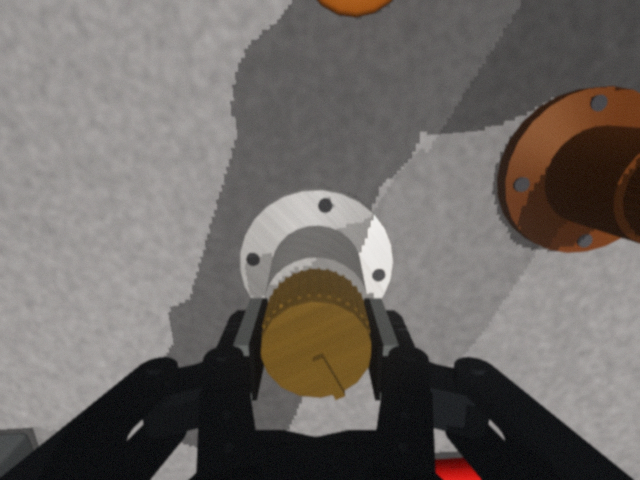

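The fingers grip the cap, centred at about (317,345). The ridge is visible between them from (318,357) to (342,397), so I can use it to check for slip. Now tightening.

Emit:
{"name": "play_rows", "arguments": {"targets": "1 0 0 0.0002 0.1;1 0 0 0.0003 0.2;1 0 0 0.0005 0.3;1 0 0 0.0006 0.4;1 0 0 0.0008 0.5;1 0 0 0.001 0.6;1 0 0 0.0011 0.7;1 0 0 0.0013 0.8"}}

```text
clock: 5.78
tcp_pos: [0.5158, 0.1489, 0.0875]
orientation: [-1.058, 2.958, -0.0]
contact_force: [-5.8, -1.3, 11.9]
grip_width: 0.0407
gripper_force: 49.1
```

Run:
```python
from h import *
st()
```

```text
t5.78 tcp [0.5158 0.1489 0.0875] ydir deg 129.4 tz [ 0. -0. -1.] q [ 0.31  0.66 -0.93  1.97  0.7   0.87  1.26] F [-5.8 -1.3 11.9] M [-0.27  1.2   0.09] w 0.0407 g 49.1
```

Emit:
{"name": "play_rows", "arguments": {"targets": "1 0 0 0.0002 0.1;1 0 0 0.0003 0.2;1 0 0 0.0005 0.3;1 0 0 0.0006 0.4;1 0 0 0.0008 0.5;1 0 0 0.001 0.6;1 0 0 0.0011 0.7;1 0 0 0.0013 0.8"}}

```text
clock: 6.45
tcp_pos: [0.5156, 0.1496, 0.0862]
orientation: [0.176, 3.137, 0.001]
contact_force: [-5.7, 1.3, 10.4]
grip_width: 0.041
gripper_force: 49.1
```

Run:
```python
from h import *
st()
```

```text
t6.45 tcp [0.5156 0.1496 0.0862] ydir deg 83.6 tz [ 0.     0.001 -1.   ] q [ 0.19  0.59 -0.75  1.98  0.56  0.79  0.57] F [-5.7  1.3 10.4] M [0.1  1.33 0.09] w 0.0410 g 49.1
```

Emit:
{"name": "play_rows", "arguments": {"targets": "1 0 0 0.0002 0.08;1 0 0 0.0003 0.16;1 0 0 0.0004 0.24;1 0 0 0.0005 0.32"}}

```text
clock: 6.78
tcp_pos: [0.5157, 0.1499, 0.0858]
orientation: [0.672, 3.069, 0.002]
contact_force: [-5.7, 1.1, 10.0]
grip_width: 0.0405
gripper_force: 49.1
```

Run:
```python
from h import *
st()
```

```text
t6.78 tcp [0.5157 0.1499 0.0858] ydir deg 65.3 tz [ 0.     0.001 -1.   ] q [ 0.13  0.57 -0.68  1.98  0.5   0.77  0.3 ] F [-5.7  1.1 10. ] M [0.2  1.21 0.08] w 0.0405 g 49.1
```

Turned 1.92 so far. I'll continue in short calls, watching Mz.

Emit:
{"name": "play_rows", "arguments": {"targets": "1 0 0 0.0002 0.08;1 0 0 0.0003 0.16;1 0 0 0.0004 0.24;1 0 0 0.0005 0.32"}}

```text
clock: 7.12
tcp_pos: [0.5158, 0.1501, 0.0852]
orientation: [-1.152, -2.922, -0.002]
contact_force: [-5.6, 1.4, 9.0]
grip_width: 0.0405
gripper_force: 49.1
```

Run:
```python
from h import *
st()
```

```text
t7.12 tcp [0.5158 0.1501 0.0852] ydir deg 47.0 tz [ 0.     0.001 -1.   ] q [ 0.08  0.55 -0.6   1.98  0.45  0.74  0.02] F [-5.6  1.4  9. ] M [0.36 1.13 0.02] w 0.0405 g 49.1
```

Emit:
{"name": "play_rows", "arguments": {"targets": "1 0 0 0.0002 0.08;1 0 0 0.0003 0.16;1 0 0 0.0004 0.24;1 0 0 0.0005 0.32"}}

```text
clock: 7.45
tcp_pos: [0.516, 0.1503, 0.0847]
orientation: [-1.603, -2.702, -0.003]
contact_force: [-4.4, 3.8, 8.5]
grip_width: 0.0406
gripper_force: 49.2
```

Run:
```python
from h import *
st()
```

```text
t7.45 tcp [0.516  0.1503 0.0847] ydir deg 28.6 tz [ 0.001  0.002 -1.   ] q [ 0.02  0.53 -0.53  1.99  0.39  0.72 -0.25] F [-4.4  3.8  8.5] M [0.48 0.98 0.04] w 0.0406 g 49.2
```

Emit:
{"name": "play_rows", "arguments": {"targets": "1 0 0 0.0002 0.08;1 0 0 0.0003 0.16;1 0 0 0.0004 0.24;1 0 0 0.0005 0.32"}}

```text
clock: 7.78
tcp_pos: [0.5167, 0.1477, 0.0843]
orientation: [2.008, 2.412, -0.001]
contact_force: [0.1, -16.2, 14.9]
grip_width: 0.0408
gripper_force: 49.8
```

Run:
```python
from h import *
st()
cv2.imwrite("pics/w3.png",r.grab_frame("wrist")[200:440,200:440,::-1])
```

```text
t7.78 tcp [0.5167 0.1477 0.0843] ydir deg 10.4 tz [ 0.002 -0.002 -1.   ] q [-0.04  0.51 -0.45  1.99  0.34  0.71 -0.51] F [  0.1 -16.2  14.9] M [-3.58 -0.02  0.91] w 0.0408 g 49.8
```

View pics/w3.png

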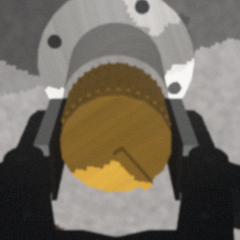

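Mz jumped to 0.91 N·m, so the cap is on the hard stop. The fingers slipped about 0.2 rad around it: the ridge now runs from about (320,350) to (352,382) in the full picture. I'll measure the ridge's world angle here as the reference.

```bash
cat >> h.py <<'E'
def ridge(tag,zt):
    info=r.camera_info("wrist"); f=r.grab_frame("wrist")[...,::-1]
    g=cv2.GaussianBlur(f[...,1],(3,3),0)
    bh=cv2.morphologyEx(g,cv2.MORPH_BLACKHAT,np.ones((9,9),np.uint8))
    m=np.zeros_like(g); cv2.circle(m,(317,345),44,255,-1)
    b=cv2.bitwise_and(((bh>12)*255).astype(np.uint8),m)
    k,l,s,c=cv2.connectedComponentsWithStats(b)
    for j in np.argsort(-s[1:,4])[:3]+1:
        ys,xs=np.where(l==j)
        P=np.array([plane("wrist",p,zt,info)[:2] for p in zip(xs,ys)])
        vx,vy,_,_=cv2.fitLine(P.astype(np.float32),cv2.DIST_HUBER,0,1e-4,1e-4).ravel()
        print("ridge",s[j],"deg mod180 %.1f"%(np.degrees(np.arctan2(vy,vx))%180),"len mm %.1f"%(1e3*np.ptp(P@[vx,vy])),"mean",P.mean(0).round(4))
    v=f[280:410,250:390].copy(); e=cv2.merge([b,b,b])[280:410,250:390]
    cv2.imwrite(f"pics/{tag}.png",cv2.resize(np.hstack([v,e]),None,fx=2.8,fy=2.8,interpolation=cv2.INTER_CUBIC))
E
python3 - <<'E'
from h import *
ridge("r1",.0945)
E
```

```text
ridge [313 345  37  33 170] deg mod180 142.6 len mm 16.9 mean [0.522  0.1465]
ridge [291 369   5   2   9] deg mod180 4.1 len mm 1.5 mean [0.5092 0.1395]
ridge [312 363   2   2   3] deg mod180 135.4 len mm 0.6 mean [0.5158 0.1433]
```

View pics/r1.png

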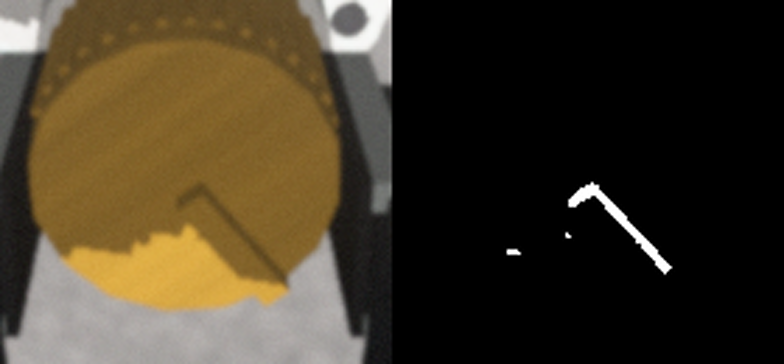

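The dark ridge edge is found cleanly, from about (463,283→) in the zoom, with a hook at the centre end. I'll use only its straight part (Hough), re-measure at the stop, then back off most of the way.

```bash
cat >> h.py <<'E'
    L=cv2.HoughLinesP(b,1,np.pi/360,14,minLineLength=20,maxLineGap=4)
    for x1,y1,x2,y2 in [] if L is None else L[:,0]:
        # refine: mask pixels within 2.5 px of the Hough line
        ys,xs=np.where(b); n=np.array([y2-y1,x1-x2])/np.hypot(y2-y1,x2-x1)
        k=abs((xs-x1)*n[0]+(ys-y1)*n[1])<2.5
        P=np.array([plane("wrist",p,zt,info)[:2] for p in zip(xs[k],ys[k])])
        vx,vy,_,_=cv2.fitLine(P.astype(np.float32),cv2.DIST_HUBER,0,1e-4,1e-4).ravel()
        print("hough",(x1,y1,x2,y2),"deg %.1f"%(np.degrees(np.arctan2(vy,vx))%180),k.sum())
E
python3 - <<'E'
from h import *
st();ridge("r2",.0945)
E
```

```text
t7.88 tcp [0.5168 0.1473 0.0844] ydir deg 10.4 tz [ 0.002 -0.003 -1.   ] q [-0.04  0.51 -0.44  1.99  0.34  0.71 -0.51] F [-2.6 -4.4 12.4] M [-1.14  0.65  0.86] w 0.0407 g 49.6
ridge [313 346  37  32 165] deg mod180 141.9 len mm 16.8 mean [0.5222 0.1464]
ridge [291 369   5   2   9] deg mod180 4.2 len mm 1.5 mean [0.5092 0.1395]
ridge [311 363   3   2   5] deg mod180 165.2 len mm 0.8 mean [0.5157 0.1434]
hough (np.int32(321), np.int32(346), np.int32(342), np.int32(367)) deg 139.7 117
hough (np.int32(320), np.int32(346), np.int32(349), np.int32(375)) deg 139.4 134
hough (np.int32(320), np.int32(347), np.int32(348), np.int32(375)) deg 139.4 142
```

Emit:
{"name": "play_rows", "arguments": {"targets": "1 0 0 -0.0002 -0.1;1 0 0 -0.0003 -0.2;1 0 0 -0.0005 -0.3;1 0 0 -0.0006 -0.4;1 0 0 -0.0008 -0.5;1 0 0 -0.001 -0.6;1 0 0 -0.0011 -0.7;1 0 0 -0.0013 -0.8"}}

```text
clock: 8.6
tcp_pos: [0.5183, 0.1482, 0.0858]
orientation: [0.905, 3.005, 0.002]
contact_force: [2.2, -0.7, 5.4]
grip_width: 0.0404
gripper_force: 49.6
```

Emit:
{"name": "play_rows", "arguments": {"targets": "1 0 0 -0.0002 -0.1;1 0 0 -0.0003 -0.2;1 0 0 -0.0005 -0.3;1 0 0 -0.0006 -0.4;1 0 0 -0.0008 -0.5;1 0 0 -0.001 -0.6;1 0 0 -0.0011 -0.7;1 0 0 -0.0011 -0.7"}}

```text
clock: 9.27
tcp_pos: [0.5187, 0.1496, 0.0869]
orientation: [-0.18, 3.131, 0.004]
contact_force: [3.6, 1.9, 5.4]
grip_width: 0.04
gripper_force: 50.2
```

Run:
```python
from h import *
st();ridge("r3",.0965)
```

```text
t9.27 tcp [0.5187 0.1496 0.0869] ydir deg 96.6 tz [ 0.005  0.003 -1.   ] q [ 0.23  0.61 -0.81  1.97  0.6   0.81  0.76] F [3.6 1.9 5.4] M [ 0.27 -0.92 -0.02] w 0.0400 g 50.2
ridge [314 346  35  32 160] deg mod180 46.9 len mm 16.9 mean [0.5194 0.1551]
hough (np.int32(320), np.int32(346), np.int32(345), np.int32(371)) deg 44.3 129
hough (np.int32(320), np.int32(347), np.int32(348), np.int32(375)) deg 45.1 135
hough (np.int32(327), np.int32(355), np.int32(348), np.int32(376)) deg 45.4 126
```

View pics/r3.png

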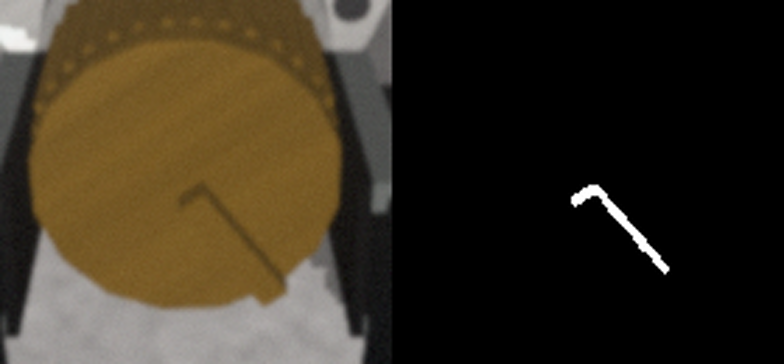

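The ridge has swung 85.5° CCW, from 139.4° to 225°. The tool shows 86.2°, so there was no slip. About 4.3° (0.075 rad) remains.

Emit:
{"name": "play_rows", "arguments": {"targets": "1 0 0 -0.0001 -0.04;1 0 0 -0.0001 -0.075;1 0 0 -0.0001 -0.075;1 0 0 -0.0001 -0.075;1 0 0 -0.0001 -0.075;1 0 0 -0.0001 -0.075"}}

```text
clock: 9.82
tcp_pos: [0.5187, 0.1498, 0.087]
orientation: [-0.288, 3.123, 0.004]
contact_force: [4.3, 1.6, 4.7]
grip_width: 0.0405
gripper_force: 50.2
```

Run:
```python
from h import *
st();ridge("r4",.0965);cv2.imwrite("pics/s2.png",r.grab_frame("scene")[...,::-1]);st()
```

```text
t9.82 tcp [0.5187 0.1498 0.087 ] ydir deg 100.5 tz [ 0.005  0.003 -1.   ] q [ 0.24  0.61 -0.82  1.97  0.62  0.82  0.82] F [4.3 1.6 4.7] M [ 0.35 -1.04  0.08] w 0.0405 g 50.2
ridge [314 346  35  32 160] deg mod180 50.6 len mm 17.0 mean [0.5189 0.1552]
hough (np.int32(320), np.int32(346), np.int32(344), np.int32(370)) deg 48.7 127
hough (np.int32(319), np.int32(346), np.int32(348), np.int32(375)) deg 48.8 133
t9.92 tcp [0.5187 0.1498 0.087 ] ydir deg 100.5 tz [ 0.005  0.003 -1.   ] q [ 0.24  0.61 -0.82  1.97  0.62  0.82  0.82] F [4.2 2.1 5.2] M [ 0.36 -1.    0.1 ] w 0.0406 g 50.2
```

View pics/s2.png

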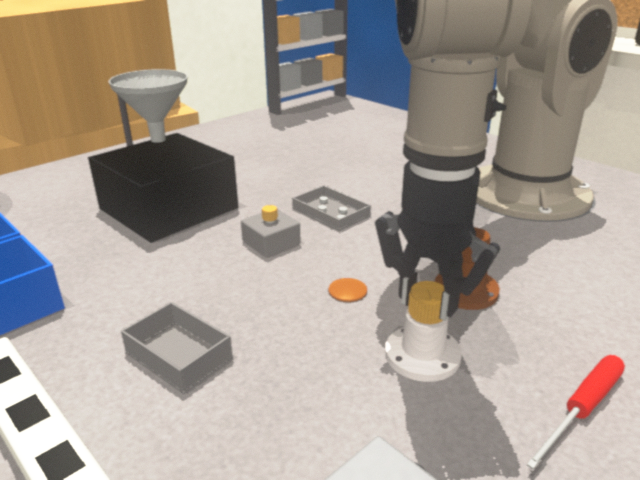

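The cap is still gripped and the ridge sits 89.4° back from the stop (tool 90.1°). The arm is still, and the lens, shell and trim knob look unmoved. Handing in.

```bash
python3 -c "
from bench import r
print(r.hand_in())"
```

```text
the job is handed in; nothing more can be done
None
```

I threaded the cap down until it hit its hard stop, then backed it off a quarter turn (measured 89.4° by the ridge, 90.1° by the tool). The job was handed in at about 10 s with the cap still gripped and the arm still.

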